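# Pop the lid of the worktop socket box and reset its tripped breaker

### The arm

A 6-joint arm with a two-finger parallel gripper is mounted at the origin on the work surface; the furniture and walls round the work are solid. World frame = base frame: x ahead of the robot, y to its left, z up, the work surface at z = 0. Lengths are in m, angles in rad, forces in N, time in s.
With the tool pointing down it reaches from about 0.275 to 1 m from the base axis. Payload 8.4 kg.
Tool frame: the origin (TCP) lies on the centre line of the jaws, within the pads' length; the fingertips stand 17 mm ahead of it and the grasp point (between the pads) lies 2 mm behind it (bot.tcp_to_tips is the y of the fingertips in the tool frame, in m); y points along the fingers, z is the direction in which the jaws open and shut, and the axes are right-handed (so a half turn about y gives the same grasp; the last joint's range is limited). The gripper opens to 85 mm and grips with 20 to 120 N. Pads are 22 mm wide; open, the fingers measure 114 mm over their backs; the gripper's body (76 mm by 85 mm) begins 54 mm behind the grasp point. The pads swing forward as they close: fully open they stand 13 mm farther back than shut.
Start: joints at [-1.332, 0.353, 1.633, -0, 1.155, -0.002], TCP at [0.149, -0.607, 0.248] pointing down, gripper open.
Joint ranges: [-2.63, 2.63], [-0.92, 2.1], [0.06, 2.66], [-1.3, 4.44], [0, 2.69], [-3.02, 3.02]. Speed limits (rad/s): [2.22, 2.22, 2.79, 3.14, 3.14, 3.14].

### API

Orientations are given as a unit quaternion [x, y, z, w].
In Python, from workcell import bot, hand, kinematics, get_obs, vision, hand_in gives the robot as it stands. The module is installed in compiled form; this text tells all that it offers. Calls block until the motion is done:
- bot.reach(position, orientation): joint-space move of the TCP to a pose.
- bot.servo_line(position, ori=None, velocity=0.15): straight line of the TCP; ori=None keeps the orientation; velocity is the mean speed in m/s.
- bot.goto_joints(angles): joint-space move.
- hand.move_gripper(opening, strength=None): finger opening in m; strength is the grip in N (None keeps the last); returns when the fingers have stopped.
- bot.dwell(seconds).
- kinematics.solve_ik(position, orientation): joint angles nearest the present ones, or None.
- get_obs(): the state.
- vision.read_camera(name): name is "scene" or "top" or "wrist"; returns a dict with "frame" (420x560x3 uint8, red, green, blue), "intrinsics" (3x3 intrinsics, pixels), "view" (4x4, takes a point from world to camera coordinates). Camera axes: x right, y down, z forward; pixel columns grow to the right and rows downward; lengths in m; the calibration is good to about 2 mm. A picture is of the moment at which its call begins. There is no depth.
A pose or a line that the arm cannot do raises bot.IKError and nothing moves.
- hand_in(): hands the job in, once; it reports no verdict.
The state is a dict: "time_s": time; "joint_pos": joint angles; "joint_vel": joint speeds; "joint_efforts": joint torques, N m; "position": TCP position; "orientation": TCP orientation; "wrist_force": force on the tool from outside, world axes, zero at the start; "ft_torque": the same for the moment, N m; "gripper_width": finger opening in m.
Only numpy, scipy, OpenCV 4.12 (cv2) and the standard library are available. Lean on these libraries where they do the work, as an engineer would, in place of code of your own. Each camera call takes 0.05 s, during which the arm holds its last target. There are 200 camera calls.

### The job

The breaker in the island's socket box has tripped. Press the front of the closed lid down once with a fingertip so that its push latch lets go, take the finger out of the way and watch the lid swing up and stay open by itself; then press the raised near end of the big rocker switch inside until it flips over. Leave the lid standing open, do not grip or lift anything or push the lid once it has risen, and leave the jar, the shaker and the timer beside the box where they stand.

Things in the scene. Friction and masses are not known exactly. Their poses are not given: they have to be found in the camera images.
- socket_box: Low grey box with a flat steel lid, fixed to the worktop by a flange 146 x 240 mm (x, y). Origin: centre of its underside. Its x runs from front (latch) to back (hinge), y to its left along the hinge, z up. Closed lid top 59 mm above the worktop; walls 44 mm, inner deck 30 mm high, 108 x 202 mm; an open latch pocket 46 mm high stands inside at mid front; two sockets in the deck.
- lid (a joint): Lid angle, rad, about the hinge at its back edge (box x +60 mm, 54 mm up). 0: shut and latched. Negative: pressed in, hard stop -0.07; pressing takes 2.5 N. Pressed past -0.05 (5 mm at the pressing point) and let up, the push-push latch lets go and a damped spring (2 N at the front edge, 1 to 2 s) swings it to its stop at 1.92, leaning back, where it stays. Pushed shut, it latches again.
- lid_press (a point): Where one presses: on the lid's top, mid width, centre of a thin dark oblong thumb mark (18 x 46 mm) 22 mm behind the front edge and 100 mm in front of the hinge. Moves with the lid; x from front to back, z out of the top. Lid 122 x 219 mm, 5 mm plate with a lip 11.5 mm deep, open below, at front and sides.
- rocker (a joint): Angle of the breaker's rocker, rad. 0: tripped, near (front) end raised. 0.26: on, near end down. It snaps over past the middle (0.13) and stays at either stop; it takes about 2 N at the pressing point.
- rocker_near_end (a point): Where one presses: on top of the white rocker (60 mm along box x, 32 mm along y), 22 mm in front of its pivot, on its raised near half (three fine ridges, towards the latch side). Box x about -23 mm, y +60 mm (front left); 44 mm above the worktop when tripped, sinks 5.5 mm. A finger that covers the pivot too will not turn it. Under the closed lid. Moves with the rocker.
- vanilla_jar: Bystander: round spice jar with a dark cap, 44 mm across, 105 mm high, upright and loose beside the box. Origin: centre of its underside.
- sugar_shaker: Bystander: round clear shaker with a grey domed top, 44 mm across, 90 mm high, upright and loose beside the box. Origin: centre of its underside.
- timer: Bystander: square white kitchen timer lying on its back, 66 x 66 x 24 mm, loose, in front of the box on its left. Origin: centre of its underside.

How it is judged:
By the outcome, as a careful person would: the job done as asked, in the order asked, and still so for the second after the job is handed in, with the robot touching nothing.
It also fails if it takes over 42 s, if anything falls off the work surface, if the arm or the gripper's body presses on something with over 40 N, if the wrist force passes 120 N, or if a joint passes its speed limit or range.

## Working session

There is one attempt and no reset: what is moved stays moved. The work goes in short steps, each a Python script; the robot and the scene stay as the last script left them, time stands still between calls to the robot, and variables do not carry over. Pictures are saved under pics/ and viewed, on a budget of 10 in all, crops included, one or two more only if the job needs it, and the job is handed in when it is done.

```bash
mkdir -p pics && python3 - <<'E'
from workcell import bot, vision, get_obs
import cv2, numpy as np
o=get_obs(); print(o["time_s"],o["position"],o["orientation"],o["gripper_width"],bot.tcp_to_tips)
for n in("scene","top"):
    r=vision.read_camera(n); cv2.imwrite(f"pics/{n}0.png",r["frame"][...,::-1])
    np.savez(f"pics/{n}0.npz",**r); print(n,r["intrinsics"].tolist(),np.round(r["view"],4).tolist())
E
```

```text
0.0 [ 0.14895118 -0.60650791  0.24756075] [-0.08498108  0.70248632 -0.7014894   0.08487525] 0.0856279217292711 0.017
scene [[501.2713186535313, 0.0, 276.49440774187195], [0.0, 501.2713186535313, 212.8423354556808], [0.0, 0.0, 1.0]] [[-0.7636, -0.6455, -0.0157, 0.3976], [-0.2379, 0.3039, -0.9225, 0.1928], [0.6002, -0.7007, -0.3856, 1.0015], [0.0, 0.0, 0.0, 1.0]]
top [[503.495926524436, 0.0, 284.5632203145732], [0.0, 503.495926524436, 210.26541650459896], [0.0, 0.0, 1.0]] [[-0.0032, -0.9999, -0.0146, 0.0583], [-0.9895, 0.0052, -0.1443, 0.5184], [0.1444, 0.014, -0.9894, 1.2337], [0.0, 0.0, 0.0, 1.0]]
```

View pics/top0.png

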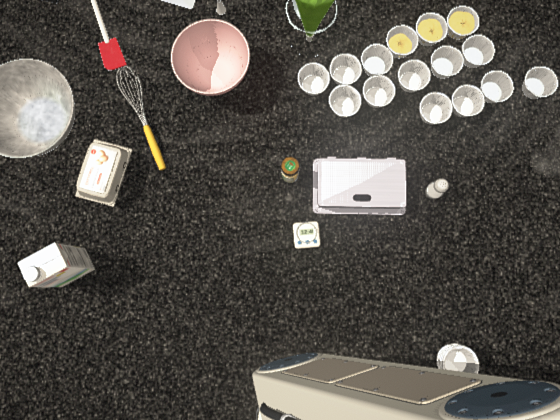

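View pics/scene0.png

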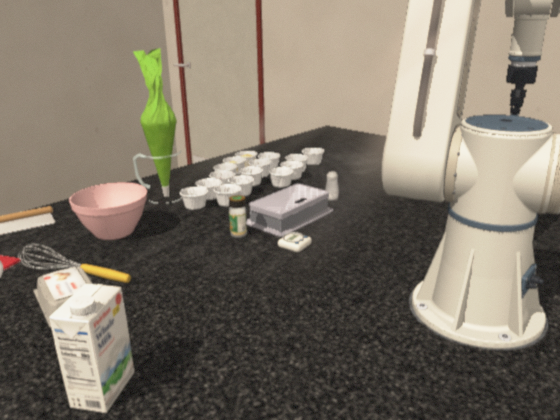

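The top view shows the lid at about x 313–407, y 157–214 px, with the thumb mark at about (362,198) facing the robot. The jar is left at (290,170), the shaker right at (437,188) and the timer at (306,235). Next I'll measure these.

```bash
cat > h.py <<'E'
import numpy as np, cv2
from scipy.spatial.transform import Rotation as R
def ray(uv,z,r):
    K,V=r["intrinsics"],r["view"]; d=V[:3,:3].T@np.linalg.solve(K,[uv[0],uv[1],1]); c=-V[:3,:3].T@V[:3,3]
    return c+d*(z-c[2])/d[2]
def down(yaw): # tool y down, tool z (jaws) along box y
    bx=np.array([np.cos(yaw),np.sin(yaw),0]); by=np.array([-bx[1],bx[0],0]); y=np.array([0,0,-1.])
    return [R.from_matrix(np.c_[np.cross(y,s*by),y,s*by]).as_quat() for s in(1,-1)]
E
python3 - <<'E'
from h import *
from workcell import kinematics
r=dict(np.load("pics/top0.npz")); f=r["frame"]
g=cv2.cvtColor(f,cv2.COLOR_RGB2GRAY)
sub=g[140:225,306:415]
m=(sub>110).astype(np.uint8)
n,l,s,c=cv2.connectedComponentsWithStats(m); i=1+np.argmax(s[1:,4]); M=(l==i).astype(np.uint8)
cs,_=cv2.findContours(M,cv2.RETR_EXTERNAL,cv2.CHAIN_APPROX_NONE); q=cv2.minAreaRect(cs[0]); print(s[i],q)
P=cv2.boxPoints(q)+[306,140]
for p in P: print(p,ray(p,.059,r).round(4))
d=((sub<90)).astype(np.uint8); n,l,s,c=cv2.connectedComponentsWithStats(d)
for k in range(1,n):
    if 40<s[k,4]<400:
        cc=c[k]+[306,140]; print("dark",s[k],cc,ray(cc,.059,r).round(4))
        pts=np.argwhere(l==k)[:,::-1]+[306,140]; W=np.array([ray(p,.059,r)[:2] for p in pts]); w,v=np.linalg.eigh(np.cov(W.T)); print("axis",v[:,1],np.sqrt(w*12))
for nme,p,z in(("jar",(290,160),.105),("shaker",(440,186),.08),("timer",(306,235),.024)): print(nme,ray(p,z,r).round(3))
cv2.imwrite("pics/box0.png",cv2.resize(f[135:255,275:455,::-1],None,fx=4,fy=4,interpolation=cv2.INTER_CUBIC))
E
```

```text
[   6   16   95   59 5092] ((53.0, 45.0), (58.0, 94.0), 90.0)
[312. 156.] [ 0.6535 -0.0138  0.059 ]
[406. 156.] [ 0.6519 -0.25    0.059 ]
[406. 214.] [ 0.5047 -0.2444  0.059 ]
[312. 214.] [ 0.5059 -0.0121  0.059 ]
dark [48 55 17  6 88] [361.875      197.32954545] [ 0.5471 -0.1366  0.059 ]
axis [0.03241819 0.99947439] [0.01371976 0.03903489]
jar [0.632 0.042 0.105]
shaker [ 0.571 -0.325  0.08 ]
timer [0.457 0.002 0.024]
```

View pics/box0.png

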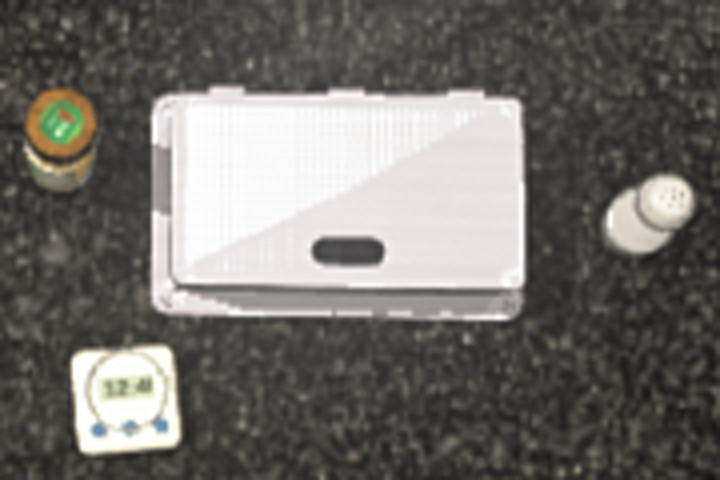

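Sizes agree: lid width 0.221 m against 0.219, and the mark sits about 22 mm behind the front edge. That gives yaw ≈ -0.03 and a box origin near (0.587,-0.138). Now I'll approach with the fingers closed and press until the stop is felt, then pull back up and towards the robot.

```bash
python3 - <<'E'
from h import *
from workcell import bot,hand,kinematics,get_obs,vision
yaw=-0.03; bx=np.array([np.cos(yaw),np.sin(yaw),0]); M=np.array([.547,-.1366,0]); T=bot.tcp_to_tips
P=lambda p,z: np.array([p[0],p[1],z+T])
j=get_obs()["joint_pos"]
c=[(np.abs(np.array(s)-j).max(),q) for q in down(yaw) if (s:=kinematics.solve_ik(P(M,.13),q)) is not None]
print([x[0] for x in c]); q=min(c,key=lambda x:x[0])[1]
out=P(M-.14*bx,.19)
print(np.round(np.array(kinematics.solve_ik(P(M,.053),q))-kinematics.solve_ik(out,q),2))
hand.move_gripper(0.0)
bot.reach(P(M,.13),q); bot.servo_line(P(M,.064),velocity=.1); bot.dwell(.2)
f0=get_obs()["wrist_force"].copy() if hasattr(get_obs()["wrist_force"],"copy") else np.array(get_obs()["wrist_force"])
print(get_obs()["time_s"],"f0",np.round(f0,2),get_obs()["gripper_width"])
z=.064
while z>.046:
    z-=.001; bot.servo_line(P(M,z),velocity=.02); o=get_obs(); f=o["wrist_force"][2]-f0[2]
    print(round(z,3),round(o["position"][2]-T,4),round(f,2))
    if f>9: break
bot.servo_line(out,velocity=.3)
print(get_obs()["time_s"])
bot.dwell(1.5); r=vision.read_camera("top"); cv2.imwrite("pics/top1.png",cv2.resize(r["frame"][120:260,250:470,::-1],None,fx=3.5,fy=3.5)); np.savez("pics/top1.npz",**r)
r=vision.read_camera("wrist"); cv2.imwrite("pics/wr1.png",r["frame"][...,::-1])
print(get_obs()["time_s"])
E
```

```text
[np.float64(1.7857493560405366), np.float64(1.355843297549256)]
[ 0.07  0.4  -0.18  0.   -0.22  0.07]
4.1083 f0 [-0.25  0.62 -0.33] 6.378017479619603e-05
0.063 0.0631 -0.6
0.062 0.0619 0.98
0.061 0.0609 0.48
0.06 0.0599 0.49
0.059 0.0591 2.14
0.058 0.058 2.28
0.057 0.0569 2.71
0.056 0.0559 2.66
0.055 0.0549 3.18
0.054 0.0539 3.16
0.053 0.0529 2.51
0.052 0.0521 5.92
0.051 0.0515 10.87
8.1667
9.7667
```

View pics/top1.png

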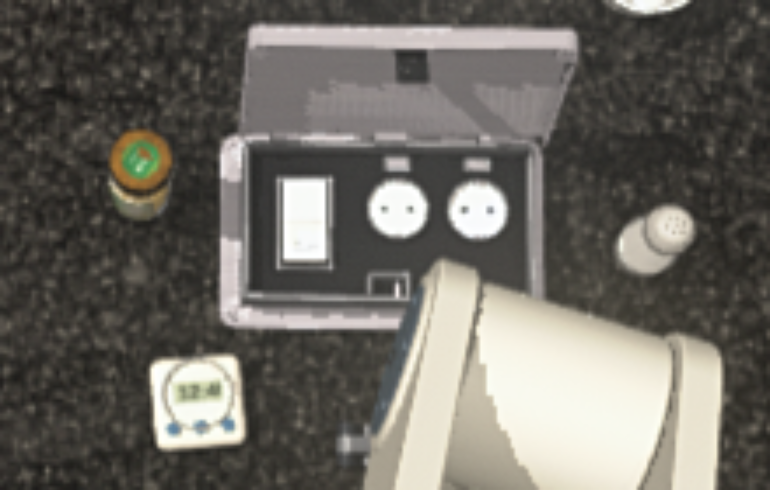

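The lid stands open, with stop force felt at 10.9 N. The rocker is at crop (281–331, 180–265), with its ridges at the near end around (306,245), and the bystanders haven't moved. Next I'll measure the rocker and press it.

```bash
python3 - <<'E'
from h import *
from workcell import bot,get_obs,vision
yaw=-0.03; bx=np.array([np.cos(yaw),np.sin(yaw),0]); by=np.array([-bx[1],bx[0],0]); T=bot.tcp_to_tips
P=lambda p,z: np.array([p[0],p[1],z+T])
r=dict(np.load("pics/top1.npz")); g=cv2.cvtColor(r["frame"],cv2.COLOR_RGB2GRAY)[165:202,325:350]
n,l,s,c=cv2.connectedComponentsWithStats((g>190).astype(np.uint8)); i=1+np.argmax(s[1:,4]); st=s[i]
ctr=ray((325+st[0]+(st[2]-1)/2,165+st[1]+(st[3]-1)/2),.041,r)
print(st,"centre",ctr.round(4),"size mm",st[2:4]*2.6)
A=ctr-.022*bx; B=np.array([.547,-.1366,0])+.040*bx-.023*bx+.060*by; print("near end",A.round(4),"from box",B.round(4))
assert np.hypot(*(A-B)[:2])<.009
N=(A+B)/2
bot.servo_line(P(N-.05*bx,.13),velocity=.2); bot.servo_line(P(N,.060),velocity=.12); bot.servo_line(P(N,.049),velocity=.05); bot.dwell(.2)
f0=get_obs()["wrist_force"][2]; z=.049
while z>.0365:
    z-=.001; bot.servo_line(P(N,z),velocity=.02); o=get_obs(); f=o["wrist_force"][2]-f0
    print(round(z,3),round(o["position"][2]-T,4),round(f,2))
    if f>8: break
bot.servo_line(P(N,.08),velocity=.12); bot.servo_line(P(N-.14*bx,.19),velocity=.25); bot.dwell(.3)
r=vision.read_camera("top"); cv2.imwrite("pics/top2.png",cv2.resize(r["frame"][120:260,250:470,::-1],None,fx=3.5,fy=3.5)); np.savez("pics/top2.npz",**r)
r=vision.read_camera("wrist"); cv2.imwrite("pics/wr2.png",r["frame"][...,::-1])
print(get_obs()["time_s"])
E
```

```text
[  6   6  12  23 276] centre [ 0.59   -0.0759  0.041 ] size mm [31.2 59.8]
near end [ 0.568  -0.0752  0.041 ] from box [ 0.5658 -0.0771  0.    ]
0.048 0.048 1.09
0.047 0.0469 0.82
0.046 0.0459 0.15
0.045 0.0451 1.34
0.044 0.0439 1.75
0.043 0.0429 0.43
0.042 0.0419 -0.27
0.041 0.0409 -0.16
0.04 0.0399 -0.06
0.039 0.0389 0.78
0.038 0.0381 1.85
0.037 0.0379 12.89
16.8083
```

View pics/top2.png

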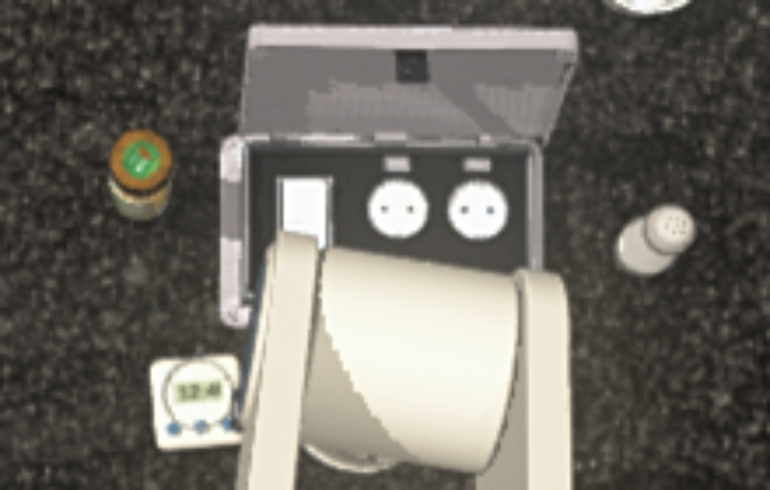

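View pics/wr2.png

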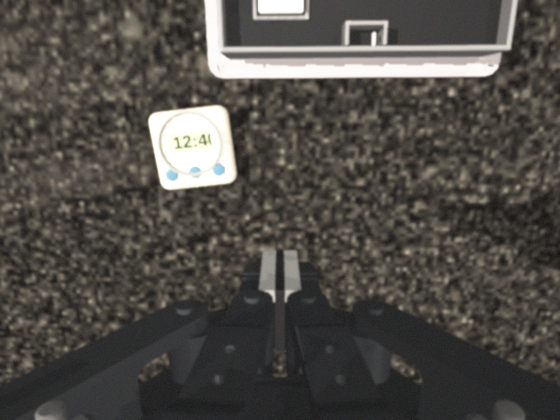

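The force trace fits a flip: it fell after the middle and met a hard stop at 38 mm. The arm hides the near end at crop (300,245) in the top view, so I'll move aside and compare.

```bash
python3 - <<'E'
from h import *
from workcell import bot,get_obs,vision
p=np.array(get_obs()["position"]); bot.servo_line([p[0]-.03,p[1]-.2,p[2]+.05],velocity=.2); bot.dwell(.3)
r=vision.read_camera("top")["frame"]; a=np.load("pics/top1.npz")["frame"]
w=lambda f: cv2.resize(f[155:215,305:360,::-1],None,fx=7,fy=7,interpolation=cv2.INTER_CUBIC)
cv2.imwrite("pics/cmp.png",np.hstack([w(a),w(r)]))
d=np.abs(a[110:245,270:460].astype(int)-r[110:245,270:460]).max(2)>25; print(get_obs()["time_s"],d.sum(),np.argwhere(d).mean(0)+[110,270])
E
```

```text
18.35 3769 [224.85115415 403.27805784]
```

View pics/cmp.png

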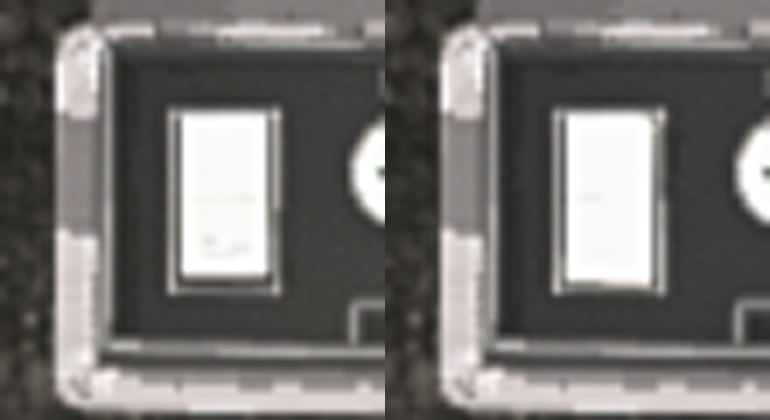

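Left is before, right is after. The rocker's near edge moved from crop row ~275 to ~285 and the dark gap there has gone, which is how a lowered near end should look from this camera. The lid is still open, so I'm handing in.

```bash
python3 -c "
from workcell import hand_in,get_obs
o=get_obs();print(o['time_s'],o['wrist_force']);print(hand_in())"
```

```text
18.35 [ 0.18558297 -0.16086082  0.31700948]
the job is handed in; nothing more can be done
None
```

The job is done and handed in at 18.35 s: the lid is standing open and the rocker has been flipped to on. The robot was clear of everything and the wrist force was near zero.

- **Lid:** I pressed the thumb mark once with the closed fingertips until they met the stop, about 7.5 mm down at 11 N. I then pulled back up and towards the robot. The lid swung open by itself and was still open in the later pictures.
- **Rocker:** I pressed the near end once. The force dropped partway down, as it should at the snap-over, then rose to 12.9 N at a hard stop 38 mm above the worktop. The before and after pictures show the near end lowered.
- **Jar, shaker and timer:** they stood in the same places in the top view after the rocker press.

No check failed. The two estimates of the rocker's pressing point differed by about 3 mm, and I pressed midway between them. A count of changed pixels between the before and after pictures was no use, because the arm was in the frame. I judged the rocker by eye and by its force trace.

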